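# Pack two washer-cleaning tablets down their tube

## Robot

A 6-joint arm with a two-finger parallel gripper is mounted at the origin on the work surface. World frame = base frame: x ahead of the robot, y to its left, z up, the work surface at z = 0. Lengths are in mm, angles in rad, forces in N, time in s.
With the tool pointing down it reaches from about 300 to 775 mm from the base axis. Payload 14.6 kg.
Tool frame: the origin (TCP) lies between the finger pads; the fingertips stand 25 mm ahead of it and the grasp point (between the pads) lies 6 mm ahead of it; z points along the fingers, x is the direction in which the jaws open and shut, and the axes are right-handed (so a half turn about z gives the same grasp; the last joint's range is limited). The gripper opens to 94 mm and grips with 3 to 60 N. Pads are 16 mm wide; open, the fingers measure 119 mm over their backs; the gripper's body (75 mm by 177 mm) begins 78 mm behind the grasp point.
Start: joints at [-1.277, 0.3, 1.521, -0, 1.321, -0.067], TCP at [194.155, -514.581, 230.446] pointing down, gripper open.
Joint ranges: [-3.03, 3.03], [-0.79, 2.21], [0.23, 2.52], [-1.04, 4.18], [0, 3.07], [-2.55, 2.55]. Speed limits (rad/s): [2.22, 2.22, 2.57, 3.14, 3.14, 3.14].

## Interface

Orientations are given as [roll, pitch, yaw] about the fixed x, y, z axes, in that order (R = Rz(yaw) Ry(pitch) Rx(roll)).
In Python, from cell import manip gives the robot as it stands.
- The arm moves only by the tool apply_moves, never from a script. Its argument "series" is a list of rows, each a list of 3 entries, a list of its own where there are three numbers: the shift along the world's x, y, z in cm, then the turn, a rotation vector about the world's x, y, z in rad, then the opening in per cent of the stroke, from 0 (shut) to 100 (fully open). A call has exactly 10 rows; each row is the pose to reach, as a shift and turn from the pose commanded when the call began; what a row does not reach only later rows make up. A row lasts 1/8 s, in which the tool goes at most 62.5 mm and 10.7 degrees, less where a joint would pass 70% of its speed; a pose out of reach is approached as far as the arm can. A call with a gripper value outside its range is refused whole. The fingers move at their own pace and stop on an object; "grip_force" is the grip in N (left out, the last holds). Time passes only in rows, so rows that repeat a pose let the fingers close, or fill a call up. It gives the time, the measured TCP pose, the force and the opening at its end, in the units of the state.
- manip.read_state(): the state, without advancing time (a new reading comes with each control period).
- manip.camera(name): name is "scene" or "top" or "wrist"; returns (picture, depth): 480x640x3 uint8, red, green, blue; 480x640 float32, mm along the optical axis (not along the pixel's ray), 0 where there is no reading.
- manip.camera_info(name): a dict with "intrinsics" (3x3 intrinsics, pixels), "extrinsics" (4x4, takes a point from world to camera coordinates); the wrist camera has in their place "hand_eye" (4x4, takes a point from camera to tool coordinates, whose origin is the TCP and whose axes are the tool frame's). Camera axes: x right, y down, z forward; pixel columns grow to the right and rows downward; lengths in mm; the calibration is good to about 2 mm. A picture is of the moment at which its call begins: read the wrist's pose just before it. camera_info takes no time and is no camera call.
- manip.sign_off(): hands the job in, once; it reports no verdict.
The state is a dict: "clock": time; "joints": joint angles; "qd": joint speeds; "effort": joint torques, N m; "eef_pos": TCP position; "eef_rot": TCP orientation; "wrist_force": force on the tool from outside, world axes, zero at the start; "moment": the same for the moment, N m; "finger_gap": finger opening in mm.
Only numpy, scipy, OpenCV 4.12 (cv2) and the standard library are available. Lean on these libraries where they do the work, as an engineer would, in place of code of your own. Each camera call takes 0.05 s, during which the arm holds its last target.

## Task

Two washer-cleaning tablets have hung up part-way down the clear tube on the laundry shelf. Pick up the wooden pusher that stands in the saucer, reach down the tube with it and press both tablets right down until they bottom out firmly on the floor of the tube, so that the rest of the refill will fit. Then draw the pusher out, stand it upright in its saucer again and let go, leaving everything else on the shelf where it is (the tube stays uncapped).

Things in the scene. Friction and masses are not known exactly. Their poses are not given: they have to be found in the camera images.
- tube: Clear plastic tablet tube, upright on a round grey foot (100 mm across, 9 mm high) screwed to the shelf. Outside 54 mm, bore 46 mm across; the top 16 mm flare to 68 mm outside, 60 mm inside. Rim 144 mm, rigid inner floor 12 mm above the shelf. Holds two white disc tablets, 43 mm across, 22 mm thick, one above the other with a gap. Origin: on its axis at shelf height; z up.
- tube_mouth (a point): Centre of the tube's open mouth, at rim height (144 mm above the shelf), on the axis.
- tablet_top (a joint): How far the upper tablet is down the tube, m. 0: its top face is 8 mm below the rim; 0.080: resting on the bottomed lower tablet, fully home. Starts between 0 and 0.022.
- tablet_low (a joint): How far the lower tablet is down the tube, m. 0: its top face is 35 mm below the rim; 0.075: on the tube's floor, fully home. Starts between 0.028 and 0.052.
- tablet_top_face (a point): Centre of the upper tablet's top face, where the pusher's foot presses. The snug tablets slide only along the tube and stay where left; each resists with about 3 N (6 N once the upper pushes the lower). With both bottomed out this face is 56 mm above the shelf, 88 mm below the rim, and resistance turns hard; a firm press is 10 to 20 N.
- pusher: Loose beech pusher, 173 mm long, 0.11 to 0.22 kg, upright on its foot in the saucer; round about its axis. From the bottom: grey foot disc 34 mm across, 15 mm high (flat below), shaft 16 mm across, collar 48 mm across at 112 to 119 mm, handle 28 mm across at 119 to 166 mm, domed end at 173 mm. Origin: centre of the foot's underside; z towards the handle.
- pusher_grip (a point): On the pusher's axis, 143 mm above the foot's underside, mid-handle: grip it here from above; pressed hard, the fingertips can bear on the collar below.
- saucer: Loose white ceramic saucer, 104 mm across its rim, 14 mm high, 0.35 kg; flat inside 6 mm above the shelf over a circle about 68 mm across, on which the pusher stands at its middle. Origin: centre of its underside, z up.
- detergent: Bystander: capped purple detergent bottle, 115 x 68 mm, 258 mm tall. Origin: centre of its underside.
- tin: Bystander: round aluminium tin with a twist lid, 87 mm across, 67 mm tall. Origin: centre of its underside.
- scoop: Bystander: white plastic scoop, 144 mm long, 54 mm across the cup, 36 mm high, lying along its x, between the tube and the saucer. Origin: near its middle, at the bottom.
- brush: Bystander: nylon scrubbing brush, 195 mm long, 46 mm wide, 37 mm high, bristles down, lying along its x. Origin: near its middle, at the bottom.
- carton: Bystander: cardboard tablet carton, 65 x 125 mm, 150 mm tall. Origin: centre of its underside.
- basket: Bystander: grey open basket of clothes pegs, 140 x 100 mm, 60 mm tall. Origin: centre of its underside.
- tube_cap: Bystander: the tube's grey round cap, 72 mm across, 18 mm high, lying on the shelf; not needed. Origin: centre of its underside.
Mind the look-alikes: they are no part of the job. Of the things that look like the tube, the smallest one is meant. Leave any black look-alike of the saucer alone.

How it is judged:
By the outcome, as a careful person would: the job done as asked, in the order asked, and still so for the second after the job is handed in, with the robot touching nothing.
It also fails if it takes over 64 s, if anything falls off the work surface, if the arm or the gripper's body presses on something with over 40 N, if the wrist force passes 120 N, or if a joint passes its speed limit or range.

## Working session

There is one attempt and no reset: what is moved stays moved. The work goes in short steps, Python scripts to look and compute and a tool call to move; the robot and the scene stay as the last step left them, time stands still between calls to the robot, and variables do not carry over. Pictures are saved under pics/ and viewed, and the job is handed in when it is done.

Besides the shell and the picture viewer there is one more tool, called after "Emit:" as name(argument=value, ...), one argument or row to a line, values as JSON. apply_moves: Moves the arm, as the interface text tells. Its arguments: {"type":"object","properties":{"series":{"type":"array","items":{"type":"array"}},"grip_force":{"type":"number"}},"required":["series"]}

```bash
mkdir -p pics; ls
cat > h.py <<'E'
from cell import manip
import numpy as np, cv2
def grab(name,tag):
    s=manip.read_state(); p,d=manip.camera(name)
    cv2.imwrite(f'pics/{tag}.png',p[:,:,::-1]); np.savez(f'{tag}.npz',p=p,d=d,pos=s['eef_pos'],rot=s['eef_rot'])
    return p,d,s
def world(name,d):
    i=manip.camera_info(name);K=np.array(i['intrinsics']);E=np.array(i['extrinsics'])
    v,u=np.mgrid[0:480,0:640]
    P=np.stack([(u-K[0,2])/K[0,0]*d,(v-K[1,2])/K[1,1]*d,d],-1)
    return (P-E[:3,3])@E[:3,:3]
E
python3 - <<'E'
from h import *
print(manip.read_state())
for n in('scene','top'):
    grab(n,n+'1'); print(manip.camera_info(n))
E
```

```text
pics
{'clock': 0.0, 'joints': array([-1.27660278e+00,  3.00480653e-01,  1.52157514e+00, -3.45563644e-05,
        1.32068039e+00, -6.65751766e-02]), 'qd': array([-3.23819889e-06,  2.53330350e-04,  5.73750023e-04,  4.89586704e-04,
       -1.34718771e-03,  1.43515707e-04]), 'effort': array([-2.01656170e-03, -5.31809127e+01, -3.52739024e+01,  7.07202265e-02,
        2.44248135e-02, -4.16735941e-05]), 'eef_pos': array([ 194.08265352, -514.37502458,  229.88358393]), 'eef_rot': array([-3.14154998e+00,  1.14321478e-03, -1.21001901e+00]), 'wrist_force': array([-0.22722295, -0.19626581, -0.30648239]), 'moment': array([-0.01237209, -0.0179847 ,  0.03266888]), 'finger_gap': 93.89137302671115}
{'intrinsics': array([[615.60583857,   0.        , 316.17698512],
       [  0.        , 615.60583857, 241.83267917],
       [  0.        ,   0.        ,   1.        ]]), 'extrinsics': array([[ 7.38539316e-01,  6.74088709e-01, -1.28098221e-02,
        -4.04246079e+02],
       [ 5.09567993e-01, -5.70528083e-01, -6.44079317e-01,
        -1.95534485e+02],
       [-4.41474959e-01,  4.69150423e-01, -7.64851450e-01,
         1.68783235e+03],
       [ 0.00000000e+00,  0.00000000e+00,  0.00000000e+00,
         1.00000000e+00]])}
{'intrinsics': array([[451.33618287,   0.        , 329.18663965],
       [  0.        , 451.33618287, 240.976172  ],
       [  0.        ,   0.        ,   1.        ]]), 'extrinsics': array([[ 2.04188050e-02, -9.99698219e-01,  1.36580992e-02,
        -3.38850561e+01],
       [-9.85629832e-01, -2.24188602e-02, -1.67425295e-01,
         5.84778668e+02],
       [ 1.67680968e-01, -1.00432055e-02, -9.85790154e-01,
         9.60435700e+02],
       [ 0.00000000e+00,  0.00000000e+00,  0.00000000e+00,
         1.00000000e+00]])}
```

View pics/scene1.png

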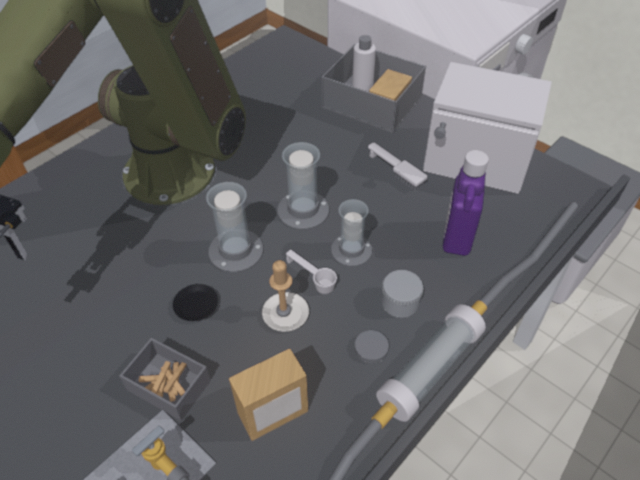

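View pics/top1.png

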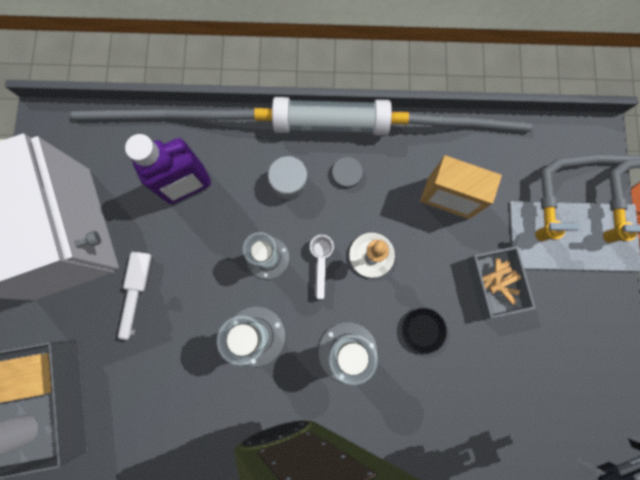

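Both views show the scene. In the top image, the smallest tube is at about (264,252), the pusher in the white saucer at (374,252), the scoop at (320,265), and the two larger look-alike tubes at (245,338) and (350,358). Next I'll measure them.

Run:
```python
from h import *
out={}
for n in('top','scene'):
    z=np.load(n+'1.npz');W=world(n,z['d']);p=z['p'].astype(int)
    print(n,'valid',(z['d']>0).mean())
    if n=='top': wins={'pusher':(330,190+20,420,300),'tube':(235,220,300,290),'scoop':(300,225,345,310)}
    else: wins={'pusher':(255,250,320,340),'tube':(325,190,380,270),'scoop':(280,240,345,300)}
    for k,(a,b,c,d) in wins.items():
        w=W[b:d,a:c].reshape(-1,3);rgb=p[b:d,a:c].reshape(-1,3)
        w_=w[:,2]
        hist=np.histogram(w_,bins=np.arange(-10,200,10)); print(k,dict(zip(hist[1][:-1].astype(int),hist[0])))
        for lo,hi in [(4,20),(20,100),(100,118),(119,150),(150,165),(165,190)]:
            m=(w_>lo)&(w_<hi)
            if m.sum()>5: print('  z',lo,hi,m.sum(),'mean',w[m].mean(0).round(1),'min',w[m].min(0).round(0),'max',w[m].max(0).round(0))
        br=(rgb.min(1)>170)
        if br.sum()>3: print('  bright',br.sum(),np.median(w[br],0).round(1))
# upscaled crops
for n,(a,b,c,d) in {'top':(220,200,420,310),'scene':(230,180,400,350)}.items():
    im=cv2.imread(f'pics/{n}1.png')[b:d,a:c]; cv2.imwrite(f'pics/{n}1c.png',cv2.resize(im,None,fx=4 if n=='top' else 3.5,fy=4 if n=='top' else 3.5,interpolation=cv2.INTER_CUBIC))
```

```text
top valid 0.9957942708333334
pusher {np.int64(-10): np.int64(2221), np.int64(0): np.int64(4754), np.int64(10): np.int64(601), np.int64(20): np.int64(39), np.int64(30): np.int64(29), np.int64(40): np.int64(2), np.int64(50): np.int64(0), np.int64(60): np.int64(0), np.int64(70): np.int64(0), np.int64(80): np.int64(0), np.int64(90): np.int64(0), np.int64(100): np.int64(0), np.int64(110): np.int64(0), np.int64(120): np.int64(205), np.int64(130): np.int64(13), np.int64(140): np.int64(13), np.int64(150): np.int64(10), np.int64(160): np.int64(13), np.int64(170): np.int64(135), np.int64(180): np.int64(25)}
  z 4 20 1410 mean [ 561.2 -117.     9.4] min [ 459. -233.    4.] max [670. -22.  20.]
  z 20 100 70 mean [565.9 -63.1  28.7] min [ 542. -127.   20.] max [595. -23.  41.]
  z 119 150 231 mean [ 551.  -116.2  127.1] min [ 533. -143.  121.] max [579. -97. 149.]
  z 150 165 17 mean [ 547.4 -114.4  158.3] min [ 542. -127.  150.] max [ 560. -106.  164.]
  z 165 190 166 mean [ 555.3 -119.6  176.7] min [ 542. -134.  165.] max [ 569. -107.  183.]
  bright 1027 [ 559.1 -112.2   10.7]
tube {np.int64(
[... 4065 characters left out ...]
 np.int64(110): np.int64(7), np.int64(120): np.int64(105), np.int64(130): np.int64(23), np.int64(140): np.int64(24), np.int64(150): np.int64(21), np.int64(160): np.int64(21), np.int64(170): np.int64(53), np.int64(180): np.int64(4)}
  z 4 20 496 mean [546.   13.9   9.6] min [415. -92.   4.] max [628. 121.  20.]
  z 20 100 563 mean [545.   -9.   36.7] min [ 460. -131.   20.] max [606. 106.  96.]
  z 119 150 157 mean [ 572.6 -120.4  128.5] min [ 558. -139.  119.] max [582. -97. 150.]
  z 150 165 30 mean [ 570.9 -122.6  157.2] min [ 567. -131.  151.] max [ 574. -113.  165.]
  z 165 190 69 mean [ 566.9 -119.8  174.4] min [ 553. -131.  165.] max [ 573. -110.  185.]
  bright 303 [535.2  -6.2  32.2]
```

```bash
python3 -c "
from h import *
print(manip.camera_info('wrist'))"
```

```text
{'intrinsics': array([[335.87851427,   0.        , 317.18950671],
       [  0.        , 335.87851427, 237.90782681],
       [  0.        ,   0.        ,   1.        ]]), 'hand_eye': array([[ 9.99999743e-01,  5.61793956e-04, -4.44378025e-04,
         9.85274883e-02],
       [-4.14026608e-04,  9.59581972e-01,  2.81428973e-01,
        -8.24806898e+01],
       [ 5.84522238e-04, -2.81428717e-01,  9.59581959e-01,
        -1.54742674e+02],
       [ 0.00000000e+00,  0.00000000e+00,  0.00000000e+00,
         1.00000000e+00]])}
```

Emit:
apply_moves(
  series=[
    [[3.6, 3.9, 0.5], [0, 0, 0.12], 100],
    [[7.2, 7.8, 1], [0, 0, 0.24], 100],
    [[10.8, 11.7, 1.5], [0, 0, 0.36], 100],
    [[14.4, 15.6, 2], [0, 0, 0.48], 100],
    [[18, 19.5, 2.5], [0, 0, 0.6], 100],
    [[21.6, 23.4, 3], [0, 0, 0.72], 100],
    [[25.2, 27.3, 3.5], [0, 0, 0.84], 100],
    [[28.8, 31.2, 4], [0, 0, 0.96], 100],
    [[32.4, 35.1, 4], [0, 0, 1.08], 100],
    [[36.3, 39.3, 4], [0, 0, 1.21], 100],
  ],
)

```text
clock: 1.35
eef_pos: [558.1, -120.2, 270.3]
eef_rot: [3.142, 0.0, 0.004]
wrist_force: [0.9, -0.7, -0.2]
finger_gap: 94.0
```

```bash
cat >> h.py <<'E'
from scipy.spatial.transform import Rotation as R
def wworld(z):
    i=manip.camera_info('wrist');K=np.array(i['intrinsics']);H=np.array(i['hand_eye']);d=z['d']
    v,u=np.mgrid[0:480,0:640]
    P=np.stack([(u-K[0,2])/K[0,0]*d,(v-K[1,2])/K[1,1]*d,d],-1)
    T=P@H[:3,:3].T+H[:3,3]
    return T@R.from_euler('xyz',z['rot']).as_matrix().T+z['pos']
def mid(W,m):
    w=W[m]; return (len(w),w.mean(0).round(1),'mid',((np.percentile(w,1,axis=0)+np.percentile(w,99,axis=0))/2).round(1),np.ptp(w,axis=0).round(0))
E
python3 - <<'E'
from h import *
p,d,s=grab('wrist','w1'); print(s)
z=np.load('w1.npz');W=wworld(z)
near=np.hypot(W[...,0]-557,W[...,1]+121)<60
for lo,hi in [(4,11),(11,18),(115,125),(125,160),(160,174),(174,200)]:
    m=near&(W[...,2]>lo)&(W[...,2]<hi)
    if m.sum(): print(lo,hi,mid(W,m))
E
```

```text
{'clock': 1.35, 'joints': array([-2.76261112e-01,  3.20180088e-01,  1.40188913e+00, -8.66833236e-05,
        1.41969395e+00, -2.80081268e-01]), 'qd': array([ 7.49117504e-01,  5.01349570e-01, -6.41012961e-01,  6.07509184e-04,
        1.34210594e-01, -2.88537604e-01]), 'effort': array([ -4.079521  , -60.44672012, -31.67986751,   0.15581992,
        -0.16168959,   0.69286281]), 'eef_pos': array([ 558.07140112, -120.1985451 ,  270.3369746 ]), 'eef_rot': array([3.14155744e+00, 1.87562229e-04, 3.83320803e-03]), 'wrist_force': array([ 0.88708604, -0.68013812, -0.19755242]), 'moment': array([-0.08090598, -0.05638506,  0.03223833]), 'finger_gap': 93.95237883484741}
4 11 (2032, array([ 567.1, -107.1,    7.5]), 'mid', array([ 563.7, -112.9,    7.9]), array([92., 77.,  7.]))
11 18 (1333, array([ 565.6, -106.6,   13.3]), 'mid', array([ 563.1, -115.3,   14.2]), array([102.,  97.,   7.]))
115 125 (407, array([ 557.8, -110.8,  124.2]), 'mid', array([ 557.1, -115. ,  123.2]), array([47., 40.,  5.]))
125 160 (778, array([ 556.6, -110.6,  132.1]), 'mid', array([ 557.2, -114.9,  142.1]), array([45., 38., 35.]))
160 174 (272, array([ 556.8, -113.3,  169.9]), 'mid', array([ 556.6, -119.8,  167.1]), array([28., 28., 14.]))
174 200 (784, array([ 556.9, -118.5,  177.8]), 'mid', array([ 556.7, -119.4,  177.4]), array([24., 25.,  8.]))
```

View pics/w1.png

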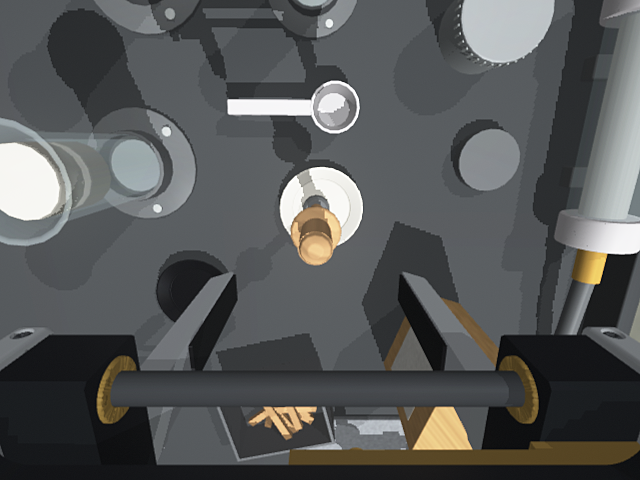

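The wrist image shows the pusher's dome at about (315,250), upright between the open jaws. The saucer is centred near (321,205). The arm was still settling, so I'll measure again.

Run:
```python
from h import *
from scipy.optimize import least_squares
for k in range(4): manip.camera('wrist')
p,d,s=grab('wrist','w2'); print(s['eef_pos'],s['eef_rot'],s['qd'].round(3),s['clock'])
z=np.load('w2.npz');W=wworld(z)
near=np.hypot(W[...,0]-557,W[...,1]+121)<62
for lo,hi in [(160,174),(174,200)]:
    m=near&(W[...,2]>lo)&(W[...,2]<hi)
    print(lo,hi,mid(W,m))
# saucer: white mask pixels boundary, rim z=14
m=near&(W[...,2]>3)&(W[...,2]<20)&(z['p'].min(2)>120)
c,_=cv2.findContours(m.astype(np.uint8),cv2.RETR_EXTERNAL,cv2.CHAIN_APPROX_NONE);c=max(c,key=len)[:,0]
w=W[c[:,1],c[:,0]];
f=least_squares(lambda q:np.hypot(w[:,0]-q[0],w[:,1]-q[1])-52,[557,-120],loss='soft_l1');print('saucer',f.x,np.median(abs(f.fun)))
# handle cylinder
m=near&(W[...,2]>128)&(W[...,2]<162); w=W[m]
w=w[np.hypot(w[:,0]-557,w[:,1]+120)<18]
f=least_squares(lambda q:np.hypot(w[:,0]-q[0],w[:,1]-q[1])-14,[557,-120],loss='soft_l1');print('handle',f.x,np.median(abs(f.fun)))
```

```text
[ 556.83734367 -121.76611371  270.03001197] [-3.14149885e+00  8.94685344e-04 -6.39253818e-04] [-0.024 -0.014  0.006  0.002  0.001  0.001] 1.6
160 174 (269, array([ 556.8, -113.2,  169.7]), 'mid', array([ 556.9, -119.8,  167.1]), array([27., 28., 14.]))
174 200 (794, array([ 556.9, -118.5,  177.7]), 'mid', array([ 556.9, -119.3,  177.4]), array([26., 24.,  7.]))
saucer [ 562.92752054 -120.95649215] 1.6878586696204714
handle [ 556.86141088 -119.9423012 ] 0.09341898026549345
```

Run:
```python
from h import *
from scipy.optimize import least_squares
z=np.load('w2.npz');W=wworld(z)
def circ(w,r,c0):
    f=least_squares(lambda q:np.hypot(w[:,0]-q[0],w[:,1]-q[1])-r,c0,loss='soft_l1',f_scale=1);return f.x.round(1),np.median(abs(f.fun)).round(2)
near=np.hypot(W[...,0]-557,W[...,1]+120)<24.5
for lo,hi in [(7,19),(25,105),(128,145),(145,162)]:
    m=near&(W[...,2]>lo)&(W[...,2]<hi)&(z['p'].min(2)<140)
    print(lo,hi,mid(W,m))
    w=W[m]
    if lo>20: print(circ(w[np.hypot(*(w[:,:2]-[557,-120]).T)<(18 if lo>110 else 24)],14 if lo>110 else 8,[557,-120]))
for n in('top','scene'):
    zz=np.load(n+'1.npz');X=world(n,zz['d'])
    m=(np.hypot(X[...,0]-558,X[...,1]+120)<70)&(X[...,2]>2)&(X[...,2]<22)&(zz['p'].min(2)>130)
    m=cv2.morphologyEx(m.astype(np.uint8),cv2.MORPH_CLOSE,np.ones((5,5)))
    c=max(cv2.findContours(m,cv2.RETR_EXTERNAL,cv2.CHAIN_APPROX_NONE)[0],key=len)[:,0]
    # project contour on z=13 plane by ray
    i=manip.camera_info(n);K=i['intrinsics'];E=i['extrinsics'];C=-E[:3,:3].T@E[:3,3]
    r=np.c_[(c-[K[0,2],K[1,2]])/K[0,0],np.ones(len(c))]@E[:3,:3]; w=C+r*((13-C[2])/r[:,2])[:,None]
    f=least_squares(lambda q:np.hypot(w[:,0]-q[0],w[:,1]-q[1])-q[2],[557,-120,52],loss='soft_l1');print(n,'saucer',f.x,np.median(abs(f.fun)))
im=cv2.imread('pics/w2.png')[150:280,260:380];cv2.imwrite('pics/w2c.png',cv2.resize(im,None,fx=4.5,fy=4.5,interpolation=2))
```

```text
7 19 (66, array([ 553.9, -108.1,   16.9]), 'mid', array([ 555.8, -111. ,   14.4]), array([31., 17., 10.]))
25 105 (13, array([ 556.6, -112.2,   31.2]), 'mid', array([ 556.6, -112.5,   32.2]), array([10.,  2., 10.]))
(array([ 556.7, -119.7]), np.float64(0.08))
128 145 (125, array([ 556.9, -108.4,  136.7]), 'mid', array([ 556.6, -111. ,  136.6]), array([32., 11., 17.]))
(array([ 556.9, -119.9]), np.float64(0.08))
145 162 (143, array([ 556.6, -108.3,  153.8]), 'mid', array([ 556.7, -110.4,  153.6]), array([27., 10., 17.]))
(array([ 556.8, -119.9]), np.float64(0.1))
top saucer [ 562.82201834 -121.11994505   51.16635091] 0.6560723395559265
scene saucer [ 566.02788601 -121.99258783   49.13769697] 1.6362354771251901
```

View pics/w2c.png

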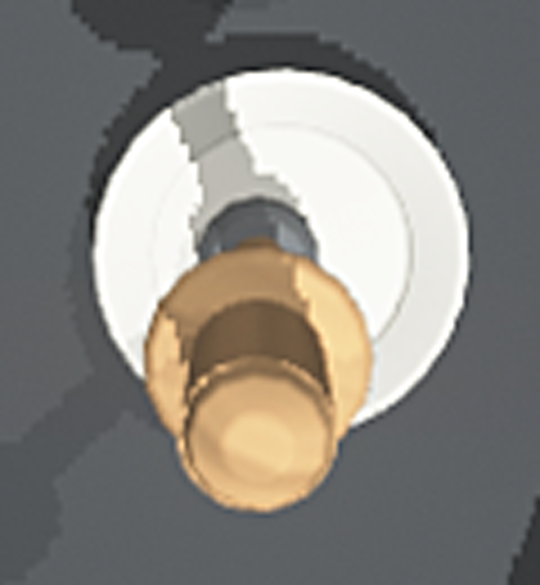

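The crop shows the pusher upright, with its foot about 6 mm left of the saucer's centre. It stands on the flat at (556.8,-119.8), and the saucer's middle is about (562.8,-121). I'll descend and grip.

Emit:
apply_moves(
  series=[
    [[0, 0.2, -1.5], [0, 0, 0], 100],
    [[0, 0.2, -3.5], [0, 0, 0], 100],
    [[0, 0.2, -5.5], [0, 0, 0], 100],
    [[0, 0.2, -7.5], [0, 0, 0], 100],
    [[0, 0.2, -9.5], [0, 0, 0], 100],
    [[0, 0.2, -11], [0, 0, 0], 100],
    [[0, 0.2, -11.5], [0, 0, 0], 100],
    [[0, 0.2, -11.5], [0, 0, 0], 100],
    [[0, 0.2, -11.5], [0, 0, 0], 60],
    [[0, 0.2, -11.5], [0, 0, 0], 40],
  ],
  grip_force=40,
)

```text
clock: 2.9
eef_pos: [557.4, -119.6, 156.0]
eef_rot: [3.141, -0.001, 0.0]
wrist_force: [0.6, -0.2, -0.7]
finger_gap: 77.0
```

Emit:
apply_moves(
  series=[
    [[0, 0, 0], [0, 0, 0], 20],
    [[0, 0, 0], [0, 0, 0], 10],
    [[0, 0, 0], [0, 0, 0], 10],
    [[0, 0, 0], [0, 0, 0], 10],
    [[0, 0, 0], [0, 0, 0], 10],
    [[0, 0, 0], [0, 0, 0], 10],
    [[0, 0, 0], [0, 0, 0], 10],
    [[0, 0, 0], [0, 0, 0], 10],
    [[0, 0, 0], [0, 0, 0], 10],
    [[0, 0, 0], [0, 0, 0], 10],
  ],
  grip_force=40,
)

```text
clock: 4.15
eef_pos: [557.1, -119.6, 155.4]
eef_rot: [-3.142, 0.0, 0.0]
wrist_force: [0.7, 0.4, -0.3]
finger_gap: 27.7
```

Run:
```python
from h import *
p,d,s=grab('wrist','w3'); print(s)
```

```text
{'clock': 4.15, 'joints': array([-2.75707551e-01,  4.13922447e-01,  1.54826803e+00, -2.33013118e-06,
        1.17943971e+00, -2.75706899e-01]), 'qd': array([ 0.00059934,  0.00138726,  0.00032669,  0.0003131 ,  0.0004698 ,
       -0.00073371]), 'effort': array([-1.38930787e-02, -5.78755617e+01, -3.33668983e+01,  4.82231390e-02,
        9.36976075e-02,  1.08563231e-04]), 'eef_pos': array([ 557.14895586, -119.58850284,  155.42316616]), 'eef_rot': array([-3.14158451e+00,  3.67013816e-05,  2.36133361e-07]), 'wrist_force': array([ 0.65689213,  0.36727911, -0.29864524]), 'moment': array([-0.05469664, -0.15650446,  0.00391646]), 'finger_gap': 27.713055858043795}
```

View pics/w3.png

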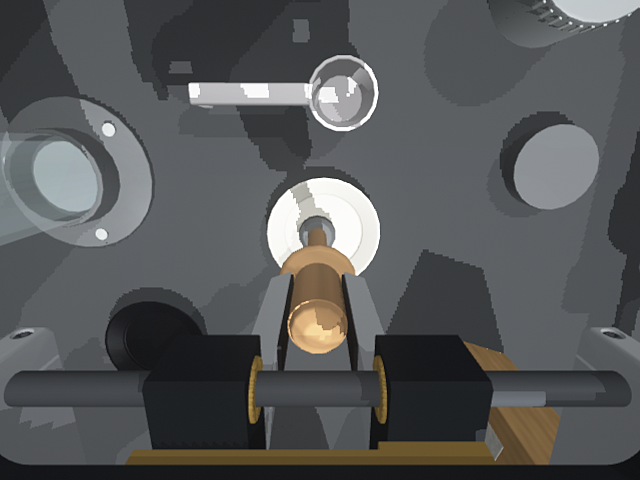

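The wrist image shows the handle held between both pads, dome at (318,325), foot still in the saucer. Next I'll lift and stop short of the tube for a close look at it.

Emit:
apply_moves(
  series=[
    [[0, 0, 1], [0, 0, 0], 10],
    [[0, 0, 3.5], [0, 0, 0], 10],
    [[0, 0, 6.5], [0, 0, 0], 10],
    [[0, 0, 9.5], [0, 0, 0], 10],
    [[0, 0, 12.5], [0, 0, 0], 10],
    [[0, 2, 15], [0, 0, 0], 10],
    [[0, 5, 17], [0, 0, 0], 10],
    [[0, 8.5, 17.5], [0, 0, 0], 10],
    [[0, 11, 17.5], [0, 0, 0], 10],
    [[0, 12, 17.5], [0, 0, 0], 10],
  ],
)

```text
clock: 5.45
eef_pos: [557.0, 1.5, 331.1]
eef_rot: [3.142, -0.001, 0.001]
wrist_force: [0.0, -0.6, -1.2]
finger_gap: 27.7
```

Emit:
apply_moves(
  series=[
    [[0, 0, 0], [0, 0, 0], 10],
    [[0, 0, 0], [0, 0, 0], 10],
    [[0, 0, 0], [0, 0, 0], 10],
    [[0, 0, 0], [0, 0, 0], 10],
    [[0, 0, 0], [0, 0, 0], 10],
    [[0, 0, 0], [0, 0, 0], 10],
    [[0, 0, 0], [0, 0, 0], 10],
    [[0, 0, 0], [0, 0, 0], 10],
    [[0, 0, 0], [0, 0, 0], 10],
    [[0, 0, 0], [0, 0, 0], 10],
  ],
)

```text
clock: 6.7
eef_pos: [557.2, 0.4, 330.5]
eef_rot: [3.142, -0.0, 0.0]
wrist_force: [0.0, -0.3, -1.4]
finger_gap: 27.3
```

Run:
```python
from h import *
from scipy.optimize import least_squares
p,d,s=grab('wrist','w4'); print(s['eef_pos'],s['eef_rot'],s['wrist_force'],s['moment'],s['finger_gap'],s['clock'])
grab('top','top4'); grab('scene','scene4')
def circ(w,r,c0):
    f=least_squares(lambda q:np.hypot(w[:,0]-q[0],w[:,1]-q[1])-r,c0,loss='soft_l1',f_scale=1);return f.x.round(1),np.median(abs(f.fun)).round(2)
z=np.load('w4.npz');W=wworld(z)
near=np.hypot(W[...,0]-553,W[...,1]-120)<60
for lo,hi in [(3,16),(30,100),(100,120),(120,136),(138,150)]:
    m=near&(W[...,2]>lo)&(W[...,2]<hi)
    if m.sum(): print(lo,hi,mid(W,m))
m=near&(W[...,2]>141)&(W[...,2]<150);w=W[m];print('rim',circ(w,32,[553,120]))
m=near&(W[...,2]>30)&(W[...,2]<120);w=W[m];w=w[np.hypot(*(w[:,:2]-[553,120]).T)>25.5];print('wall',len(w),circ(w,27,[553,120]))
m=near&(W[...,2]>100)&(W[...,2]<125)&(z['p'].min(2)>190);print('tablet',mid(W,m))
# held pusher
hp=np.hypot(W[...,0]-557,W[...,1]-0)<30
for lo,hi in [(150,200),(200,270),(300,340)]:
    m=hp&(W[...,2]>lo)&(W[...,2]<hi)
    if m.sum(): print('P',lo,hi,mid(W,m))
```

```text
[5.57154376e+02 4.16674942e-01 3.30465905e+02] [ 3.14158479e+00 -8.48214282e-06  3.03720553e-05] [ 0.0318504  -0.29511875 -1.43279388] [-0.03763557 -0.01952347  0.04751471] 27.337935520861315 6.7
3 16 (1118, array([556.2,  93.8,   7.1]), 'mid', array([552.3, 103.6,   7.3]), array([114.,  74.,  11.]))
30 100 (63, array([552.4, 114.4,  80.8]), 'mid', array([552.2, 117.7,  67.3]), array([46., 37., 66.]))
100 120 (1630, array([552. , 122.5, 113.9]), 'mid', array([551.7, 122.2, 110.7]), array([46., 44., 19.]))
120 136 (770, array([552. , 125.5, 131.4]), 'mid', array([552.2, 121.1, 128.4]), array([53., 53., 16.]))
138 150 (1512, array([551.8, 123.5, 142.8]), 'mid', array([552.2, 121. , 142. ]), array([66., 66., 10.]))
rim (array([552.2, 120.6]), np.float64(1.26))
wall 0 (array([553., 120.]), np.float64(nan))
tablet (959, array([551.6, 125.5, 114.5]), 'mid', array([552.9, 125.2, 114.6]), array([37., 31., 12.]))
P 150 200 (671, array([557.3,   6.3, 194.6]), 'mid', array([557.2,   4. , 191.8]), array([33., 27., 16.]))
P 200 270 (260, array([557.3,   6.7, 222.6]), 'mid', array([557.3,   5.3, 222.3]), array([16.,  7., 45.]))
P 300 340 (3492, array([557.5,  11.5, 318.7]), 'mid', array([557.6,  12.4, 319.9]), array([52., 22., 40.]))
  return _methods._mean(a, axis=axis, dtype=dtype,
  ret = ret.dtype.type(ret / rcount)
```

View pics/w4.png

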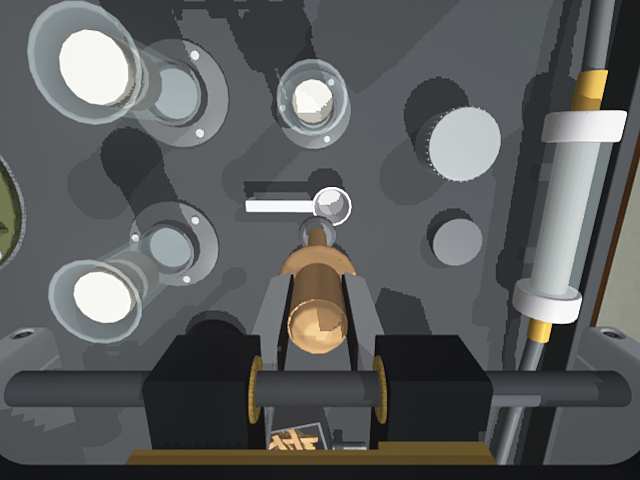

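View pics/scene4.png

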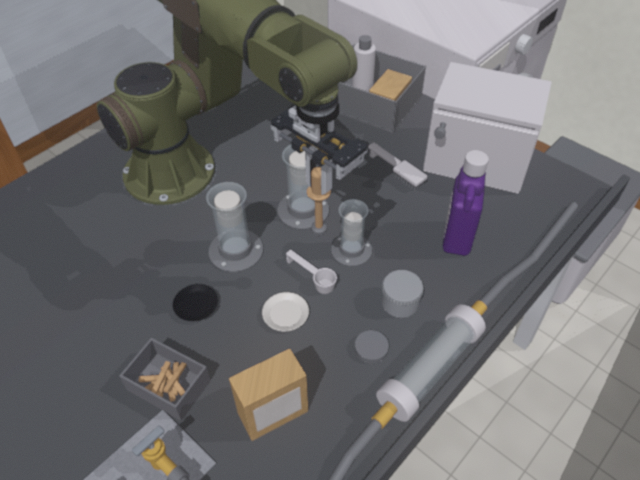

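The wrist image shows the target tube's mouth at about (314,97), with its tablet at (312,101). The held pusher hangs plumb with its foot at (318,232). The tube axis measures (552.2,121.0), so I'll shift by (-5,+120.5) mm and then lower.

Emit:
apply_moves(
  series=[
    [[0, 1.5, 0], [0, 0, 0], 10],
    [[-0.1, 4, 0], [0, 0, 0], 10],
    [[-0.3, 7, 0], [0, 0, 0], 10],
    [[-0.4, 9.5, 0], [0, 0, 0], 10],
    [[-0.5, 11.5, 0], [0, 0, 0], 10],
    [[-0.5, 12, 0], [0, 0, 0], 10],
    [[-0.5, 12.05, 0], [0, 0, 0], 10],
    [[-0.5, 12.05, -0.5], [0, 0, 0], 10],
    [[-0.5, 12.05, -1.5], [0, 0, 0], 10],
    [[-0.5, 12.05, -2.5], [0, 0, 0], 10],
  ],
)

```text
clock: 8.1
eef_pos: [552.1, 120.5, 304.4]
eef_rot: [3.141, 0.001, -0.001]
wrist_force: [0.0, -0.5, -1.2]
finger_gap: 27.5
```

Emit:
apply_moves(
  series=[
    [[0, 0, -0.2], [0, 0, 0], 10],
    [[0, 0, -0.2], [0, 0, 0], 10],
    [[0, 0, -0.2], [0, 0, 0], 10],
    [[0, 0, -0.2], [0, 0, 0], 10],
    [[0, 0, -0.2], [0, 0, 0], 10],
    [[0, 0, -0.2], [0, 0, 0], 10],
    [[0, 0, -0.2], [0, 0, 0], 10],
    [[0, 0, -0.2], [0, 0, 0], 10],
    [[0, 0, -0.2], [0, 0, 0], 10],
    [[0, 0, -0.2], [0, 0, 0], 10],
  ],
)

```text
clock: 9.35
eef_pos: [552.1, 120.9, 303.4]
eef_rot: [3.142, 0.0, 0.0]
wrist_force: [-0.2, -0.3, -1.0]
finger_gap: 27.7
```

Run:
```python
from h import *
p,d,s=grab('wrist','w5'); print(s['eef_pos'],s['wrist_force'],s['moment'],s['clock'])
grab('top','top5'); grab('scene','scene5')
a=cv2.imread('pics/scene5.png')[150:280,290:420];b=cv2.imread('pics/top5.png')[200:300,210:310]; c=cv2.imread('pics/w5.png')[130:300,230:400]
cv2.imwrite('pics/c5.png',np.hstack([cv2.resize(x,(266,266),interpolation=2) for x in(a,b,c)]))
```

```text
[552.14925363 120.92064405 303.44350678] [-0.21888839 -0.34541353 -0.98675345] [-0.06699432 -0.05426019  0.00174018] 9.35
```

View pics/c5.png

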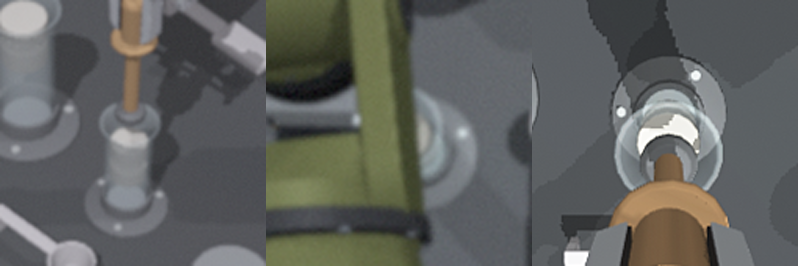

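Run:
```python
from h import *
z=np.load('w5.npz');W=wworld(z)
n=np.hypot(W[...,0]-552,W[...,1]-121)<40
for lo,hi in [(138,150),(164,173),(175,255)]:
    m=n&(W[...,2]>lo)&(W[...,2]<hi); print(lo,mid(W,m), W[m].max(0).round(1))
```

```text
138 (945, array([552.2, 128.4, 142.9]), 'mid', array([552.5, 126.4, 141.9]), array([66., 56.,  8.])) [585.1 154.4 146.2]
164 (614, array([552.2, 126.1, 168.3]), 'mid', array([552.2, 124.3, 168.3]), array([33., 27.,  9.])) [568.6 137.7 172.8]
175 (247, array([552.4, 127.2, 196.7]), 'mid', array([552.3, 125.6, 196.4]), array([16.,  7., 42.])) [560.3 129.  217.6]
```

The foot and the tube are concentric within 0.5 mm. I'll press down most of the way first.

Emit:
apply_moves(
  series=[
    [[0, 0, -0.8], [0, 0, 0], 10],
    [[0, 0, -1.6], [0, 0, 0], 10],
    [[0, 0, -2.4], [0, 0, 0], 10],
    [[0, 0, -3.2], [0, 0, 0], 10],
    [[0, 0, -4], [0, 0, 0], 10],
    [[0, 0, -4.8], [0, 0, 0], 10],
    [[0, 0, -5.6], [0, 0, 0], 10],
    [[0, 0, -6.4], [0, 0, 0], 10],
    [[0, 0, -7.2], [0, 0, 0], 10],
    [[0, 0, -8], [0, 0, 0], 10],
  ],
)

```text
clock: 10.75
eef_pos: [552.2, 121.0, 223.1]
eef_rot: [-3.142, -0.0, 0.0]
wrist_force: [-1.2, -0.2, 4.8]
finger_gap: 27.3
```

Emit:
apply_moves(
  series=[
    [[0, 0, -0.3], [0, 0, 0], 10],
    [[0, 0, -0.6], [0, 0, 0], 10],
    [[0, 0, -0.9], [0, 0, 0], 10],
    [[0, 0, -1.2], [0, 0, 0], 10],
    [[0, 0, -1.4], [0, 0, 0], 10],
    [[0, 0, -1.5], [0, 0, 0], 10],
    [[0, 0, -1.6], [0, 0, 0], 10],
    [[0, 0, -1.6], [0, 0, 0], 10],
    [[0, 0, -1.6], [0, 0, 0], 10],
    [[0, 0, -1.6], [0, 0, 0], 10],
  ],
)

```text
clock: 12.0
eef_pos: [552.1, 120.9, 207.3]
eef_rot: [3.142, 0.0, 0.0]
wrist_force: [-0.4, 0.6, 1.4]
finger_gap: 27.3
```

Emit:
apply_moves(
  series=[
    [[0, 0, -0.05], [0, 0, 0], 10],
    [[0, 0, -0.1], [0, 0, 0], 10],
    [[0, 0, -0.15], [0, 0, 0], 10],
    [[0, 0, -0.2], [0, 0, 0], 10],
    [[0, 0, -0.2], [0, 0, 0], 10],
    [[0, 0, -0.2], [0, 0, 0], 10],
    [[0, 0, -0.2], [0, 0, 0], 10],
    [[0, 0, -0.2], [0, 0, 0], 10],
    [[0, 0, -0.2], [0, 0, 0], 10],
    [[0, 0, -0.2], [0, 0, 0], 10],
  ],
)

```text
clock: 13.25
eef_pos: [552.1, 120.9, 205.4]
eef_rot: [3.142, 0.0, -0.0]
wrist_force: [-0.5, -0.1, 1.8]
finger_gap: 27.6
```

Emit:
apply_moves(
  series=[
    [[0, 0, -0.05], [0, 0, 0], 10],
    [[0, 0, -0.1], [0, 0, 0], 10],
    [[0, 0, -0.1], [0, 0, 0], 10],
    [[0, 0, -0.1], [0, 0, 0], 10],
    [[0, 0, -0.1], [0, 0, 0], 10],
    [[0, 0, -0.1], [0, 0, 0], 10],
    [[0, 0, -0.1], [0, 0, 0], 10],
    [[0, 0, -0.1], [0, 0, 0], 10],
    [[0, 0, -0.1], [0, 0, 0], 10],
    [[0, 0, -0.1], [0, 0, 0], 10],
  ],
)

```text
clock: 14.5
eef_pos: [552.3, 120.9, 205.3]
eef_rot: [-3.141, -0.001, 0.0]
wrist_force: [-1.9, 0.6, 9.8]
finger_gap: 27.4
```

Emit:
apply_moves(
  series=[
    [[0, 0, -0.03], [0, 0, 0], 10],
    [[0, 0, -0.05], [0, 0, 0], 10],
    [[0, 0, -0.05], [0, 0, 0], 10],
    [[0, 0, -0.05], [0, 0, 0], 10],
    [[0, 0, -0.05], [0, 0, 0], 10],
    [[0, 0, -0.05], [0, 0, 0], 10],
    [[0, 0, -0.05], [0, 0, 0], 10],
    [[0, 0, -0.05], [0, 0, 0], 10],
    [[0, 0, -0.05], [0, 0, 0], 10],
    [[0, 0, -0.05], [0, 0, 0], 10],
  ],
)

```text
clock: 15.75
eef_pos: [552.3, 121.0, 205.2]
eef_rot: [-3.141, -0.001, 0.0]
wrist_force: [-1.9, 0.7, 12.8]
finger_gap: 27.2
```

Run:
```python
from h import *
s=manip.read_state(); print(s['eef_pos'],s['wrist_force'],s['moment'])
p,d,s=grab('scene','scene6')
p,d,s=grab('wrist','w6')
a=cv2.imread('pics/scene6.png')[130:290,270:430]; c=cv2.imread('pics/w6.png')[100:300,220:420]
cv2.imwrite('pics/c6.png',np.hstack([cv2.resize(x,(400,400),interpolation=2) for x in(a,c)]))
```

```text
[552.34958765 120.9784935  205.23895355] [-1.88742861  0.73634062 12.83548183] [-0.14796865  0.96987481 -0.06769472]
```

View pics/c6.png

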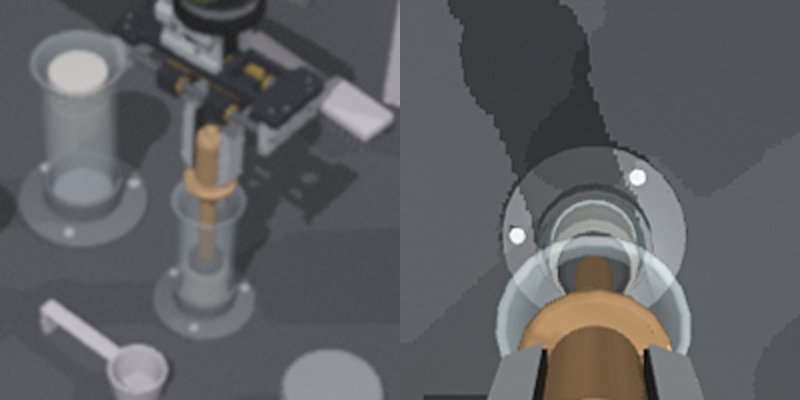

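The images show the foot deep in the tube on the bottomed tablets. The force is rising at constant height. I'll press slightly more, then withdraw.

Emit:
apply_moves(
  series=[
    [[0, 0, -0.04], [0, 0, 0], 10],
    [[0, 0, -0.04], [0, 0, 0], 10],
    [[0, 0, -0.04], [0, 0, 0], 10],
    [[0, 0, -0.04], [0, 0, 0], 10],
    [[0, 0, -0.04], [0, 0, 0], 10],
    [[0, 0, -0.04], [0, 0, 0], 10],
    [[0, 0, -0.04], [0, 0, 0], 10],
    [[0, 0, -0.04], [0, 0, 0], 10],
    [[0, 0, -0.04], [0, 0, 0], 10],
    [[0, 0, -0.04], [0, 0, 0], 10],
  ],
)

```text
clock: 17.1
eef_pos: [552.4, 121.0, 205.2]
eef_rot: [-3.141, -0.002, 0.0]
wrist_force: [-2.4, -0.5, 16.4]
finger_gap: 27.6
```

Emit:
apply_moves(
  series=[
    [[0, 0, 0.2], [0, 0, 0], 10],
    [[0, 0, 1], [0, 0, 0], 10],
    [[0, 0, 2.5], [0, 0, 0], 10],
    [[0, 0, 4], [0, 0, 0], 10],
    [[0, 0, 5.5], [0, 0, 0], 10],
    [[0, 0, 7], [0, 0, 0], 10],
    [[0, 0, 8.5], [0, 0, 0], 10],
    [[0, 0, 10.5], [0, 0, 0], 10],
    [[0, 0, 12], [0, 0, 0], 10],
    [[0, 0, 12.8], [0, 0, 0], 10],
  ],
)

```text
clock: 18.35
eef_pos: [552.2, 120.9, 332.5]
eef_rot: [-3.141, -0.001, 0.0]
wrist_force: [0.4, -0.7, -1.0]
finger_gap: 28.1
```

Emit:
apply_moves(
  series=[
    [[0, -1, 0], [0, 0, 0], 10],
    [[0, -3, 0], [0, 0, 0], 10],
    [[0, -6, 0], [0, 0, 0], 10],
    [[0, -9, 0], [0, 0, 0], 10],
    [[0, -11, 0], [0, 0, 0], 10],
    [[0, -12, 0], [0, 0, 0], 10],
    [[0, -12, 0], [0, 0, 0], 10],
    [[0, -12, 0], [0, 0, 0], 10],
    [[0, -12, 0], [0, 0, 0], 10],
    [[0, -12, 0], [0, 0, 0], 10],
  ],
)

```text
clock: 19.6
eef_pos: [552.2, 1.4, 331.6]
eef_rot: [-3.142, -0.0, 0.001]
wrist_force: [-0.4, 0.5, -1.1]
finger_gap: 27.6
```

Run:
```python
from h import *
p,d,s=grab('wrist','w7'); print(s['eef_pos'],s['eef_rot'],s['wrist_force'],s['clock'])
z=np.load('w7.npz');W=wworld(z)
n=np.hypot(W[...,0]-552,W[...,1]-121)<40
m=n&(np.hypot(W[...,0]-552,W[...,1]-121)<20)&(z['p'].min(2)>150);print('tablet',m.sum(),np.median(W[m],0),np.percentile(W[m][:,2],[10,90]))
m=n&(W[...,2]>138)&(W[...,2]<150);print('rim',mid(W,m))
hp=np.hypot(W[...,0]-552,W[...,1]-0)<30
for lo,hi in [(160,200),(203,270)]:
    m=hp&(W[...,2]>lo)&(W[...,2]<hi); print('P',lo,mid(W,m),W[m].max(0),np.percentile(W[m][:,2],[5,50,95]))
```

```text
[552.15882893   1.35898332 331.55819906] [-3.14155496e+00 -2.33583580e-05  6.72161916e-04] [-0.3599868   0.50592975 -1.08779083] 19.6
tablet 919 [551.9350232  121.15301637  56.30186297] [55.26644389 57.41609149]
rim (1512, array([552.3, 123.7, 142.8]), 'mid', array([552.3, 121. , 142.1]), array([66., 66.,  9.]))
P 160 (668, array([552.3,   7.3, 195.7]), 'mid', array([552.2,   4.9, 192.9]), array([33., 27., 14.])) [568.66182622  18.06305841 199.86071752] [189.69295641 196.47417191 198.39009857]
P 203 (251, array([552.3,   7.6, 224.6]), 'mid', array([552.4,   6.2, 224.4]), array([16.,  7., 43.])) [560.28211147   9.30775662 246.74408233] [205.19666844 225.2583677  242.84906997]
```

View pics/w7.png

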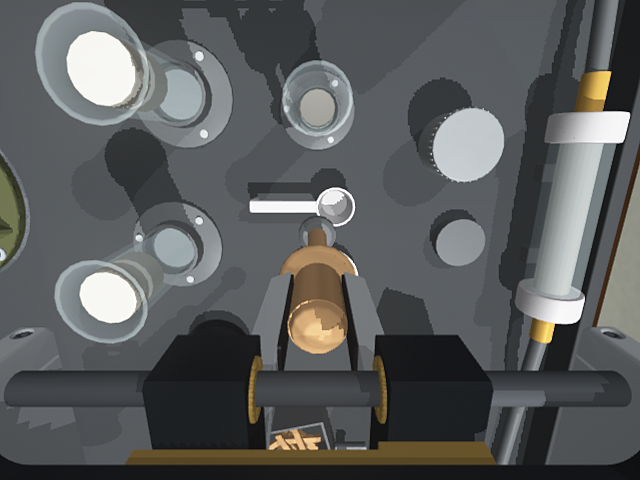

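The tablet's top face in the target tube now measures 56.3 mm, fully home, and the tube hasn't moved. Its mouth is at about (317,100). I'll carry the pusher back over the saucer's middle.

Emit:
apply_moves(
  series=[
    [[0.1, -1, 0], [0, 0, 0], 10],
    [[0.3, -3, 0], [0, 0, 0], 10],
    [[0.5, -6, 0], [0, 0, 0], 10],
    [[0.8, -9, 0], [0, 0, 0], 10],
    [[1, -11, 0], [0, 0, 0], 10],
    [[1, -12.1, 0], [0, 0, 0], 10],
    [[1, -12.1, -2], [0, 0, 0], 10],
    [[1, -12.1, -5], [0, 0, 0], 10],
    [[1, -12.1, -8], [0, 0, 0], 10],
    [[1, -12.1, -10], [0, 0, 0], 10],
  ],
)

```text
clock: 20.9
eef_pos: [561.9, -119.8, 230.2]
eef_rot: [-3.141, 0.001, 0.0]
wrist_force: [0.3, 0.2, -0.8]
finger_gap: 27.9
```

Emit:
apply_moves(
  series=[
    [[0, 0, -1], [0, 0, 0], 10],
    [[0, 0, -2], [0, 0, 0], 10],
    [[0, 0, -3], [0, 0, 0], 10],
    [[0, 0, -3.5], [0, 0, 0], 10],
    [[0, 0, -4], [0, 0, 0], 10],
    [[0, 0, -4.5], [0, 0, 0], 10],
    [[0, 0, -4.5], [0, 0, 0], 10],
    [[0, 0, -4.5], [0, 0, 0], 10],
    [[0, 0, -4.5], [0, 0, 0], 10],
    [[0, 0, -4.5], [0, 0, 0], 10],
  ],
)

```text
clock: 22.15
eef_pos: [562.2, -120.1, 186.7]
eef_rot: [3.142, -0.0, 0.0]
wrist_force: [-0.3, 0.4, -1.9]
finger_gap: 27.6
```

Run:
```python
from h import *
from scipy.optimize import least_squares
p,d,s=grab('wrist','w8'); print(s['eef_pos'],s['eef_rot'],s['wrist_force'],s['clock'])
z=np.load('w8.npz');W=wworld(z)
n=np.hypot(W[...,0]-562,W[...,1]+121)<62
m=n&(W[...,2]>3)&(W[...,2]<20)&(z['p'].min(2)>120); w=W[m]; print('saucer',mid(W,m),w.max(0))
p2,d2,_=grab('top','top8'); c=p2[200:300,320:430]; cv2.imwrite('pics/c8.png',np.hstack([cv2.resize(p[150:350,220:420],(400,400),interpolation=2),cv2.resize(c,(400,400),interpolation=2)])[:,:,::-1])
h=np.hypot(W[...,0]-562,W[...,1]+121)<22
m=h&(W[...,2]>23)&(W[...,2]<54)&(z['p'].min(2)<150);print('foot',mid(W,m),W[m].max(0))
```

```text
[ 562.21464336 -120.08441689  186.70135518] [ 3.14152688e+00 -2.63152435e-04  1.88852694e-05] [-0.33766703  0.39758013 -1.86096407] 22.15
saucer (5688, array([ 563.3, -109.5,    9.4]), 'mid', array([ 563.2, -112. ,   10.2]), array([102.,  89.,  13.])) [614.49647236 -68.68107157  16.594088  ]
foot (521, array([ 560.4, -113.5,   50.9]), 'mid', array([ 561.8, -116.5,   48.3]), array([32., 27., 13.])) [ 577.69864703 -103.46920793   53.98709747]
```

View pics/c8.png

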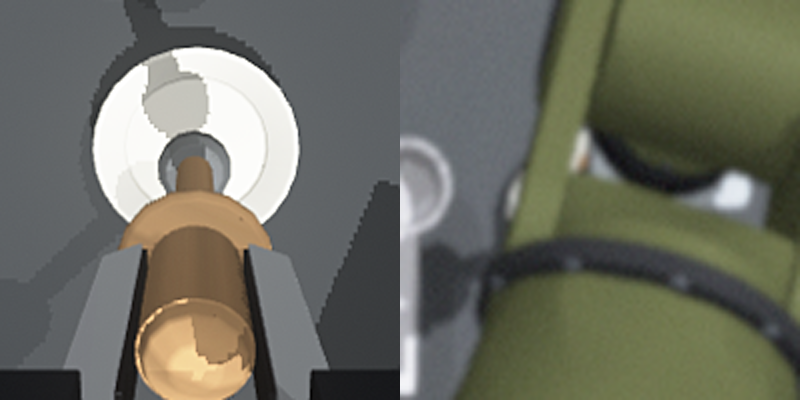

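The foot is concentric with the saucer within about 1 mm. I'll lower it the remaining 31 mm gently.

Emit:
apply_moves(
  series=[
    [[0.1, 0, -0.6], [0, 0, 0], 10],
    [[0.1, 0, -1.2], [0, 0, 0], 10],
    [[0.1, 0, -1.8], [0, 0, 0], 10],
    [[0.1, 0, -2.3], [0, 0, 0], 10],
    [[0.1, 0, -2.6], [0, 0, 0], 10],
    [[0.1, 0, -2.8], [0, 0, 0], 10],
    [[0.1, 0, -2.9], [0, 0, 0], 10],
    [[0.1, 0, -3], [0, 0, 0], 10],
    [[0.1, 0, -3], [0, 0, 0], 10],
    [[0.1, 0, -3], [0, 0, 0], 10],
  ],
)

```text
clock: 23.5
eef_pos: [563.2, -120.1, 156.6]
eef_rot: [3.142, -0.0, -0.0]
wrist_force: [0.6, 0.4, -1.4]
finger_gap: 27.7
```

Emit:
apply_moves(
  series=[
    [[0, 0, -0.04], [0, 0, 0], 10],
    [[0, 0, -0.08], [0, 0, 0], 10],
    [[0, 0, -0.12], [0, 0, 0], 10],
    [[0, 0, -0.12], [0, 0, 0], 10],
    [[0, 0, -0.12], [0, 0, 0], 10],
    [[0, 0, -0.12], [0, 0, 0], 10],
    [[0, 0, -0.12], [0, 0, 0], 10],
    [[0, 0, -0.12], [0, 0, 0], 10],
    [[0, 0, -0.12], [0, 0, 0], 10],
    [[0, 0, -0.12], [0, 0, 0], 10],
  ],
)

```text
clock: 24.75
eef_pos: [563.2, -120.1, 155.4]
eef_rot: [3.142, -0.0, 0.0]
wrist_force: [-0.8, 0.1, 1.6]
finger_gap: 27.2
```

It has touched down (+1.6 N). I'll release slowly, then open and rise.

Emit:
apply_moves(
  series=[
    [[0, 0, 0], [0, 0, 0], 32],
    [[0, 0, 0], [0, 0, 0], 36],
    [[0, 0, 0], [0, 0, 0], 42],
    [[0, 0, 0], [0, 0, 0], 50],
    [[0, 0, 0], [0, 0, 0], 60],
    [[0, 0, 0], [0, 0, 0], 75],
    [[0, 0, 0], [0, 0, 0], 90],
    [[0, 0, 0], [0, 0, 0], 100],
    [[0, 0, 0], [0, 0, 0], 100],
    [[0, 0, 0], [0, 0, 0], 100],
  ],
  grip_force=10,
)

```text
clock: 26.0
eef_pos: [563.2, -120.1, 155.4]
eef_rot: [3.142, -0.0, 0.0]
wrist_force: [0.7, 0.6, 0.8]
finger_gap: 93.6
```

Emit:
apply_moves(
  series=[
    [[0, 0, 0.5], [0, 0, 0], 100],
    [[0, 0, 1.5], [0, 0, 0], 100],
    [[0, 0, 3], [0, 0, 0], 100],
    [[0, 0, 5], [0, 0, 0], 100],
    [[0, 0, 7], [0, 0, 0], 100],
    [[0, 0, 9], [0, 0, 0], 100],
    [[0, 0, 11], [0, 0, 0], 100],
    [[0, 0, 12.5], [0, 0, 0], 100],
    [[0, 0, 13], [0, 0, 0], 100],
    [[0, 0, 13], [0, 0, 0], 100],
  ],
)

```text
clock: 27.25
eef_pos: [563.1, -120.1, 285.3]
eef_rot: [-3.142, 0.0, -0.0]
wrist_force: [-0.5, 0.2, -0.8]
finger_gap: 93.6
```

Emit:
apply_moves(
  series=[
    [[-2, -2, 0], [0, 0, 0], 100],
    [[-5, -5, 0], [0, 0, 0], 100],
    [[-8, -8, 0], [0, 0, 0], 100],
    [[-11, -11, 0], [0, 0, 0], 100],
    [[-14, -14, 0], [0, 0, 0], 100],
    [[-17, -17, 0], [0, 0, 0], 100],
    [[-20, -20, 0], [0, 0, 0], 100],
    [[-22, -22, 0], [0, 0, 0], 100],
    [[-22, -23, 0], [0, 0, 0], 100],
    [[-22, -23, 0], [0, 0, 0], 100],
  ],
)

```text
clock: 28.5
eef_pos: [343.5, -350.2, 284.8]
eef_rot: [-3.141, 0.0, -0.0]
wrist_force: [-0.1, 0.2, 0.1]
finger_gap: 94.0
```

Run:
```python
from h import *
p,d,s=grab('top','top9'); print(s['eef_pos'],s['wrist_force'],s['clock'],s['finger_gap'])
X=world('top',d)
for lo,hi in[(119,150),(165,190)]:
    m=(np.hypot(X[...,0]-562,X[...,1]+120)<40)&(X[...,2]>lo)&(X[...,2]<hi);print(mid(X,m))
grab('scene','scene9')
```

```text
[ 343.49413274 -350.16089814  284.8217929 ] [-0.06971128  0.22893348  0.13516464] 28.5 94.030965731963
(225, array([ 557.8, -117. ,  127. ]), 'mid', array([ 563.2, -121.4,  135.2]), array([44., 46., 28.]))
(167, array([ 561.9, -120.2,  176.7]), 'mid', array([ 563.1, -120.7,  174.4]), array([28., 26., 18.]))
```

View pics/top9.png

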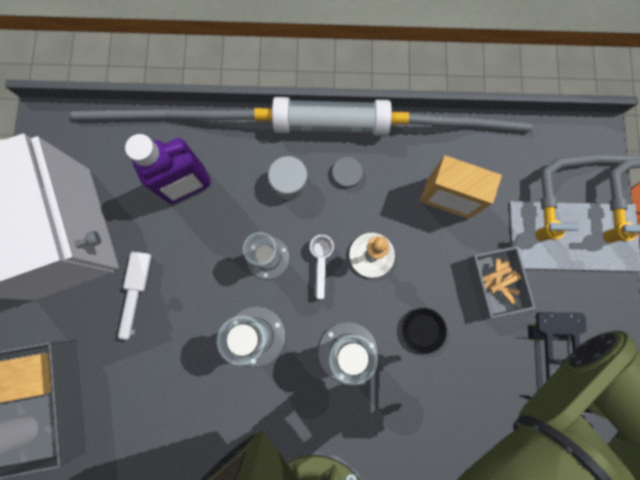

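View pics/scene9.png

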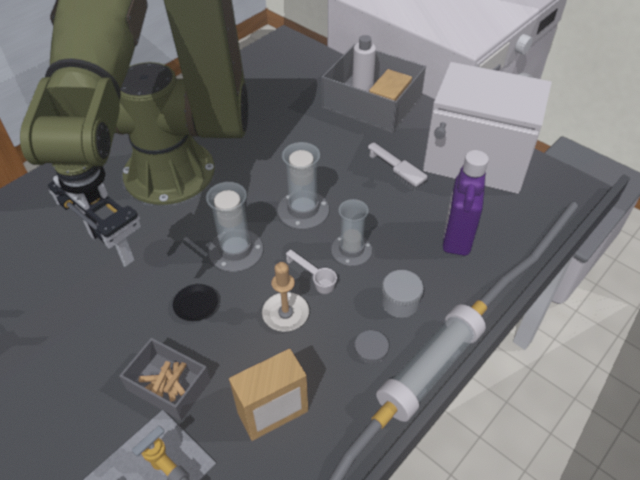

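The pusher stands upright in the white saucer (top image (376,248), scene image (283,290)). The tube's tablets are down, the bystanders look unmoved and the arm is clear. I'll hand it in.

```bash
python3 -c "
from h import *
print(manip.sign_off())"
```

```text
the job is handed in; nothing more can be done
None
```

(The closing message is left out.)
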